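Change drawers in an interlocked tool chest and lay out a lens kit

TASK

Push the open drawer of the tool chest fully home so that the interlock frees the other one, then pull that other drawer out nearly all the way and leave it out. Take the T-headed lens spanner and the flat-bladed spatula from it and finish the kit tray in order of use, each lying flat along its own lane: the forceps stay in the first lane where they lie, the spanner goes in the middle lane beside them, the spatula in the last lane. Leave the lens barrels and the bottle standing where they are, and the screwdriver lying.

Things in the scene. Friction and masses are not known exactly. Their poses are not given: they have to be found in the camera images.
- chest: White fixed chest 250 deep x 420 wide x 125 high, two equal drawers side by side (centre lines at y = +-0.1). Origin: middle of carcass front, on the table; x into the chest, y left. Drawers slide out to -x; the open one may be left or right. A shelf over the fronts, underside 235 mm, 14 thick, from x = -0.03 to 0.15, trays on it to 285 mm; side plates under its ends (y = +-0.206, x > 0.02).
- drawer_a (a joint): The drawer found open. Travel in m: 0 home, 0.15 fully out (stop); starts 0.07 to 0.14. About 2 N friction, stays where left. Holds foam with lens parts. Interlock, hidden in the chest: while one drawer is out over 8 mm the other is locked and gives 3 to 6 mm; once this one is home (under 3 mm) the other comes freely, with a bump of up to 5 N in its first 12 mm.
- drawer_b (a joint): The other drawer, found shut and locked, holding the spanner, the spatula and, between them towards the back, a loose black ring 32 mm across and 16 high that can stay. Travel in m: 0 home, 0.15 fully out (stop); about 2 N friction, stays where left.
- drawer_a_handle (a point): Middle of drawer_a's handle: level round steel bar 12 mm thick, 112 mm long along the chest's y, axis 88 mm above the table and 46 mm in front of the drawer's face, on two 10 mm stems 50 mm left and right of its middle. When shut it lies at x = -0.062 in the chest's frame, 32 mm in front of the shelf's edge: tilt the tool to reach it. Axes as the chest's.
- drawer_b_handle (a point): Middle of drawer_b's handle, same form. Each drawer: front plate 194 wide x 16 thick, 12 to 118 mm above the table; inside 176 wide x 195 deep, inner floor 38 mm and wall tops 85 mm above the table; the inner space starts 62 mm behind the bar's axis.
- spanner: Steel T-shaped lens spanner 141 mm long: bar 15 wide x 16 high from x = -42 to +70 mm, cross head 46 wide at x = -42 to -58 mm, two prongs to -71 mm. Lies flat along its x; origin in the underside near the balance point: grip there. 0.1 kg. In drawer_b, along the drawer, 45 mm left or right of its middle, head to the robot.
- spatula: Steel spatula, no cross head, 139 mm long: square handle 16 wide x 16 high from x = -69 to +17 mm, short neck, thin flat blade 18 wide from x = 30 to 70 mm. Lies flat along its x, origin in the underside; balance point about x = -15 mm: grip there. 0.07 kg. In drawer_b, 45 mm off its middle on the side the spanner is not.
- kit_tray: Fixed aluminium tray 186 (x) x 214 (y) mm; floor 4, rim 18, two lane dividers 12 mm above the table. Origin: centre of the underside. Three lanes 178 mm long along its x, 66 mm wide, centred at y = +0.07 (first lane, forceps lie there), 0 (middle, for the spanner), -0.07 (last, for the spatula). Stands left or right of the robot's middle, the lens crate on the other side.
- forceps: Steel forceps 127 mm long, 21 wide, 9 high, lying in the kit tray's lane at y = +0.07; origin: middle of the underside.
- lens_crate: Fixed green crate 185 x 185 x 60 mm full of lens barrels, on the side the kit tray is not. Origin: centre of the underside.
- barrel_1: Black lens barrel standing on the table, 56 mm across, 66 mm high; origin: centre of its underside. Leave alone.
- barrel_2: Black lens barrel standing on the table, 56 mm across, 66 mm high; origin: centre of its underside. Leave alone.
- barrel_3: Black lens barrel standing on the table, 56 mm across, 66 mm high; origin: centre of its underside. Leave alone.
- cleaner_bottle: Small clear bottle standing on the table, 44 mm across, 74 mm high; origin: centre of its underside. Leave alone.
- screwdriver: Black-handled screwdriver lying on the table along its x, 160 mm long, 26 mm high; origin: middle of its underside. Leave alone.
Not all that is in view belongs to the job. What is shaped like the forceps but blue is not meant.

How it is judged (in metres and radians):
On the way, in this order (a step that is already met when the one before it is completed fails the run):
1. the drawer found open is pushed fully home (value of joint drawer_a below 0.005 m), for 0.2 s.
2. the freed drawer is pulled out at least 115 mm, the first one staying shut (value of joint drawer_b above 0.115 m and value of joint drawer_a below 0.008 m), for 0.2 s.
At the end, for the whole second after the job is handed in: First drawer home within 8 mm, the other out over 100 mm; forceps in the first, spanner in the middle, spatula in the last lane, each at rest flat on the floor (5 mm), within 25 mm of the lane's centre line, 40 mm of its middle lengthwise and 20 degrees of its direction, either way round (value of joint drawer_a below 0.008 m and value of joint drawer_b above 0.1 m and y of spanner in the frame of kit_tray between -0.025 and 0.025 m and x of spanner in the frame of kit_tray between -0.04 and 0.04 m and z of spanner in the frame of kit_tray between 0 and 0.009 m and angle between the x axis of each of spanner, spatula, forceps and the x axis of kit_tray, either way round below 0.35 rad and y of spatula in the frame of kit_tray between -0.095 and -0.045 m and x of spatula in the frame of kit_tray between -0.04 and 0.04 m and z of spatula in the frame of kit_tray between 0 and 0.009 m and y of forceps in the frame of kit_tray between 0.045 and 0.095 m and x of forceps in the frame of kit_tray between -0.04 and 0.04 m and z of forceps in the frame of kit_tray between 0 and 0.009 m and linear speed of each of spanner, spatula, forceps below 0.02 m/s); the robot touches nothing.
It fails at once if a standing lens barrel or the bottle is shifted by more than 30 mm or tipped (distance of any of barrel_1, barrel_2, barrel_3, cleaner_bottle from where it was at the start of the episode above 0.03 m or angle between any of barrel_1, barrel_2, barrel_3, cleaner_bottle's own z axis and vertical above 0.5 rad).
It fails at once if the screwdriver is shifted by more than 50 mm (distance of screwdriver from where it was at the start of the episode above 0.05 m).
It also fails if it takes over 72 s, if anything falls off the work surface, if the arm or the gripper's body presses on something with over 40 N, if the wrist force passes 120 N, or if a joint passes its speed limit or range.

ROBOT

A 7-joint arm with a two-finger parallel gripper is mounted at the origin on the work surface. World frame = base frame: x ahead of the robot, y to its left, z up, the work surface at z = 0. Lengths are in mm, angles in degrees, forces in N, time in s.
With the tool pointing down it reaches from about 425 to 975 mm from the base axis. Payload 16.7 kg.
Tool frame: the origin (TCP) lies at the very end of the fingers, on their centre line; the grasp point (between the pads) lies 19 mm behind it; z points along the fingers, y is the line along which they close (so a half turn about z gives the same grasp; the last joint's range is limited). The gripper opens to 85 mm and grips with 20 to 120 N. Pads are 22 mm wide; open, the fingers measure 114 mm over their backs; the gripper's body (76 mm by 85 mm) begins 54 mm behind the grasp point. The pads swing forward as they close: fully open they stand 13 mm farther back than shut.
Start: joints at [64.429, 24.414, 4.234, 92.017, -1.954, 63.644, -3.845], TCP at [197.38, -645.459, 231.302] pointing down, gripper open.
Joint ranges: [-163.25, 163.25], [-28.42, 122.38], [-70.27, 78.77], [12.13, 141.07], [-58.53, 238.53], [9.26, 117.41], [-156.51, 156.51]. Speed limits (degrees/s): [108.29, 108.29, 136.94, 136.94, 172.46, 172.46, 172.46].

INTERFACE

Orientations are given as a 3x3 rotation matrix whose columns are the frame's x, y, z axes.
In Python, from plant import get_state, camera, camera_params, finish_job gives the robot as it stands.
- The arm moves only by the shell command python3 -m jog 'ROWS' [FORCE]. ROWS is JSON, a list of rows, each a list of 7 numbers: the turn, a rotation vector about the tool's x, y, z each as a share of 45 degrees, from -1 to 1, then the shift along the tool's x, y, z each as a share of 0.4 m, from -1 to 1, then the finger opening in mm, from 0 to 85.4. In form: [[ax, ay, az, dx, dy, dz, claw], ...]. A call has 1 to 8 rows; each row shifts and turns the commanded pose from where the row before left it, along the tool's axes as they then stand; what a row does not reach is not made up. A row lasts 1/12 s, in which the tool goes at most 41.7 mm and 7.16 degrees, less where a joint would pass 70% of its speed; a pose out of reach is approached as far as the arm can. A call with a number of a shift or a turn outside -1 to 1 is refused whole. A call with a gripper value outside its range is refused whole. The fingers move at their own pace and stop on an object; FORCE is the grip in N (left out, the last holds). Time passes only in rows, so rows that do not move let the fingers close. It gives the time, the measured TCP pose, the force, the opening and the grip force at its end, in the units of the state.
- get_state(): the state, without advancing time (a new reading comes with each control period).
- camera(name): name is "side" or "top" or "wrist"; returns the picture (400x640x3 uint8, blue, green, red); there is no depth.
- camera_params(name): a dict with "camera_matrix" (3x3 intrinsics, pixels), "position" and "orientation" of the camera in the world; the wrist camera has in their place "T_tool_cam" (4x4, takes a point from camera to tool coordinates, whose origin is the TCP and whose axes are the flange's). Camera axes: x right, y up, looking along -z (the intrinsics and any distortion apply to the point x, -y, -z); pixel columns grow to the right and rows downward; lengths in mm; the calibration is good to about 2 mm. A picture is of the moment at which its call begins: read the wrist's pose just before it. camera_params takes no time and is no camera call.
- finish_job(): hands the job in; it is judged then, once.
The state is a dict: "t": time; "joint_positions": joint angles; "qd": joint speeds; "effort": joint torques, N m; "tool_pos": TCP position; "tool_rot": TCP orientation; "force": force on the tool from outside, world axes, zero at the start; "moment": the same for the moment, N m; "finger_gap": finger opening in mm; "gripper_force": force on a finger pad.
Only numpy, scipy, OpenCV 4.12 (cv2) and the standard library are available. Lean on these libraries where they do the work, as an engineer would, in place of code of your own. Each camera call takes 0.05 s, during which the arm holds its last target. There are 200 camera calls.

## Working session

There is one attempt and no reset: what is moved stays moved. The work goes in short steps, Python scripts to look and compute and a shell command to move; the robot and the scene stay as the last step left them, time stands still between calls to the robot, and variables do not carry over. Pictures are saved under pics/ and viewed, at most 14 in all, crops included, and the job is handed in when it is done.

```bash
ls; mkdir -p pics; cat > h.py <<'E'
import numpy as np, cv2
from plant import get_state, camera, camera_params
def K(n):
    p=camera_params(n); return p
def ray(n,u,v,z):
    p=camera_params(n); M=np.array(p["camera_matrix"]); R=np.array(p["orientation"]); o=np.array(p["position"])
    d=np.linalg.inv(M)@[u,v,1]; d=R@np.array([d[0],-d[1],-d[2]])
    return o+d*(z-o[2])/d[2]
E
python3 - <<'E'
from h import *
for n in("top","side"):
    im=camera(n); cv2.imwrite(f"pics/{n}0.png",im); p=camera_params(n); print(p)
s=get_state(); print(s)
E
```

```text
pics
{'camera_matrix': array([[375.32307868,   0.        , 321.6756042 ],
       [  0.        , 375.32307868, 198.0074033 ],
       [  0.        ,   0.        ,   1.        ]]), 'position': array([311.27652814,  12.73663689, 969.85146227]), 'orientation': array([[-0.06288153,  0.97779163, -0.19992357],
       [-0.99801817, -0.06208384,  0.01026316],
       [-0.00237679,  0.20017272,  0.97975774]])}
{'camera_matrix': array([[453.08255651,   0.        , 315.85906446],
       [  0.        , 453.08255651, 204.52314782],
       [  0.        ,   0.        ,   1.        ]]), 'position': array([143.34311954, 802.97031778, 954.56766898]), 'orientation': array([[-0.91931711,  0.29135639, -0.26451373],
       [-0.39330823, -0.65837016,  0.64176115],
       [ 0.01283327,  0.69401743,  0.71984382]])}
{'t': 0.1, 'joint_positions': array([64.42787889, 24.44673359,  4.23338281, 92.04624064, -1.95423255,
       63.64239036, -3.84393991]), 'qd': array([-0.04140665, -0.06452176, -0.00789617, -0.15565679,  0.03958738,
       -0.00071294,  0.01270644]), 'effort': array([ 1.07613910e-02, -9.51517010e+01,  3.77312243e+00, -4.64396131e+01,
        1.96916243e-02,  6.43490013e-03,  2.27417343e-05]), 'tool_pos': array([ 197.28320424, -645.17114439,  230.69183313]), 'tool_rot': array([[ 9.56287846e-01,  2.92426731e-01, -4.02099563e-04],
       [ 2.92426995e-01, -9.56287300e-01,  1.02623651e-03],
       [-8.44237176e-05, -1.09896227e-03, -9.99999393e-01]]), 'force': array([ 0.19733909, -0.38956528, -0.46532494]), 'moment': array([-0.05946073, -0.02188007,  0.03342678]), 'gripper_force': 0.0, 'finger_gap': 85.33354993148858}
```

View pics/top0.png

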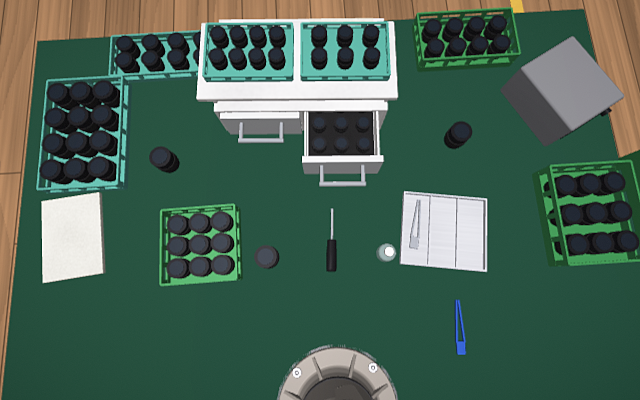

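View pics/side0.png

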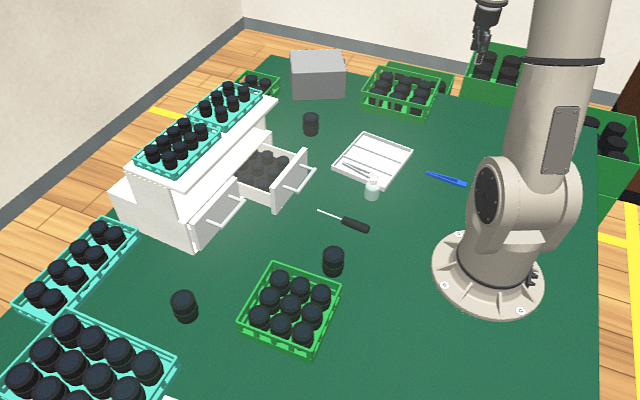

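The top view shows the open drawer A on the right, with its handle at about (343,184). Drawer B is on the left and shut, with its handle at about (261,139). The tray is at about (445,232), with the steel forceps at (415,222) in its left lane, so +y is left. The blue forceps at (460,328) are a decoy. The barrels are at (164,159), (266,257) and (458,134), the bottle at (387,252) and the screwdriver at (331,240).

Handle candidates are the bars at (343,184) and (261,139). The extended one is A. I'll check it in one close crop and measure.

```bash
python3 - <<'E'
from h import *
im=cv2.imread("pics/top0.png")
c=im[80:290,190:500]; cv2.imwrite("pics/crop1.png",cv2.resize(c[:,:],None,fx=2.5,fy=2.5,interpolation=cv2.INTER_CUBIC))
r=lambda u,v,z:print((u,v,z),ray("top",u,v,z).round(1)[:2])
print("A");r(320,184,88);r(366,184,88)
print("B");r(239,140,88);r(284,138,88)
print("shelf front edge top z249");r(197,100,249);r(397,97,249)
print("tray");[r(u,v,18) for u,v in((404,192),(488,199),(487,271),(401,265))]
print("bottle");r(387,252,74)
print("barrels");r(458,134,66);r(164,159,66);r(266,257,66)
print("screw");r(331,208,10);r(331,270,20)
print("forceps");r(417,199,8);r(413,248,8)
E
```

```text
A
(320, 184, 88) [526.    5.4]
(366, 184, 88) [ 518.9 -105.5]
B
(239, 140, 88) [650.6 198.7]
(284, 138, 88) [648.7  87.2]
shelf front edge top z249
(197, 100, 249) [681.7 250. ]
(397, 97, 249) [ 661.8 -164.1]
tray
(404, 192, 18) [ 507.8 -211.5]
(488, 199, 18) [ 475.7 -426. ]
(487, 271, 18) [ 294.5 -395.9]
(401, 265, 18) [ 322.6 -184.1]
bottle
(387, 252, 74) [ 354.2 -142.7]
barrels
(458, 134, 66) [ 639.6 -353.3]
(164, 159, 66) [620.7 392.6]
(266, 257, 66) [361.  144.7]
screw
(331, 208, 10) [479.2 -19.8]
(331, 270, 20) [321.4  -8.9]
forceps
(417, 199, 8) [ 489.1 -245.7]
(413, 248, 8) [ 363.2 -221.1]
```

View pics/crop1.png

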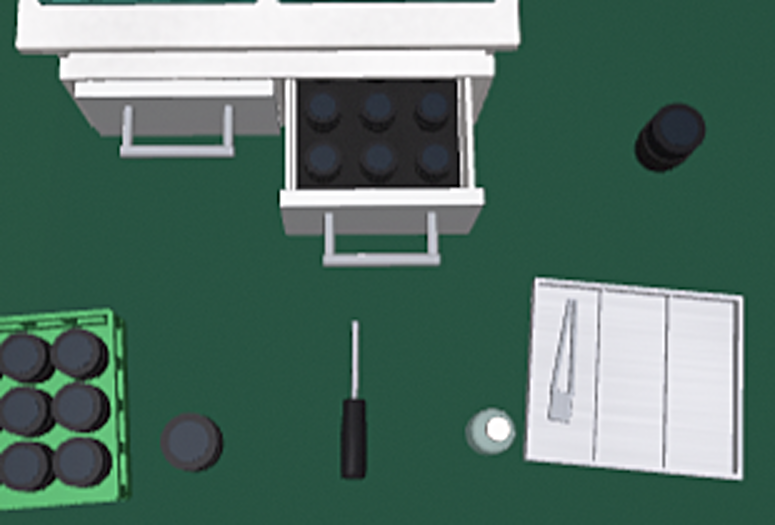

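The crop confirms that A is the right-hand drawer, out about 118 mm, with its bar middle at about (522,-50). The chest yaw is about -2.7° and B's bar is at (650,143). The tray centre is about (400,-304) with yaw -8.4°. I'm moving over now.

```bash
cat >> h.py <<'E'
def rel(p,yaw,tilt):
    """world target (mm,deg) -> turn and shift totals in present tool axes, in shares"""
    from scipy.spatial.transform import Rotation as Ro
    s=get_state(); R=s["tool_rot"]
    T=Ro.from_euler("z",yaw,degrees=True).as_matrix()@np.diag([1,-1,-1.])@Ro.from_euler("y",tilt,degrees=True).as_matrix()
    rv=Ro.from_matrix(R.T@T).as_rotvec(degrees=True)/45
    d=np.array(p)-s["tool_pos"]
    print("t",round(s["t"],2),"pos",s["tool_pos"].round(1),"turn",rv.round(3),"shift in present",(R.T@d/400).round(4),"in final",(T.T@d/400).round(4),"F",s["force"].round(1),"gap",round(s["finger_gap"],1))
E
J="python3 -m jog"
$J '[[0,0,0.146,0,0,0,0],[0,0,0.146,0,0,0,0],[0,0,0.146,0,0,0,0],[0,0,0,0.056,-0.068,0,0],[0,0,0,0.056,-0.068,0,0],[0,0,0,0.056,-0.068,0,0],[0,0,0,0.056,-0.068,0,0],[0,0,0,0.056,-0.068,0,0]]' 30
$J '[[0,0,0,0.056,-0.068,0,0],[0,0,0,0.056,-0.068,0,0],[0,0,0,0.056,-0.068,0,0],[0,0,0,0.056,-0.068,0,0],[0,0,0,0.056,-0.068,0,0],[0,0,0,0.056,-0.068,0,0],[0,0,0,0.056,-0.068,0,0]]'
$J '[[0,0,0,0,-0.09,0,0],[0,0,0,0,-0.09,0,0],[0,0,0,0,-0.09,0,0],[0,0,0,0,-0.09,0,0],[0,0,0,0,-0.09,0,0],[0,0,0,0,-0.09,0,0],[0,0,0,0,-0.09,0,0],[0,0,0,0,-0.09,0,0]]'
python3 -c "
from h import *
rel([480,-48,76],-2.7,0)"
```

```text
t: 0.77
tool_pos: [316.4, -513.4, 231.0]
tool_rot: [[0.999, -0.047, -0.0], [-0.047, -0.999, 0.0], [-0.0, -0.0, -1.0]]
force: [-0.0, -0.7, -0.3]
finger_gap: -0.1
gripper_force: 0.0
t: 1.35
tool_pos: [482.0, -330.6, 231.2]
tool_rot: [[0.999, -0.047, -0.0], [-0.047, -0.999, 0.0], [-0.0, -0.0, -1.0]]
force: [1.2, -0.2, 0.1]
finger_gap: -0.0
gripper_force: 0.0
t: 2.02
tool_pos: [494.5, -42.8, 231.3]
tool_rot: [[0.999, -0.047, -0.0], [-0.047, -0.999, -0.0], [-0.0, 0.0, -1.0]]
force: [1.1, -0.4, 0.1]
finger_gap: 0.0
gripper_force: 0.0
t 2.02 pos [494.5 -42.8 231.3] turn [ 0.  0. -0.] shift in present [-0.0355  0.0146  0.3883] in final [-0.0355  0.0147  0.3883] F [ 1.1 -0.4  0.1] gap 0.0
```

```bash
J="python3 -m jog"
$J '[[0,0,0,-0.009,0.004,0.097,0],[0,0,0,-0.009,0.004,0.097,0],[0,0,0,-0.009,0.004,0.097,0],[0,0,0,-0.009,0.004,0.097,0],[0,0.148,0,0,0,0,0],[0,0.148,0,0,0,0,0],[0,0.148,0,0,0,0,0],[0,0,0,0,0,0,0]]'
$J '[[0,0,0,0.04,0,0.0146,0],[0,0,0,0.04,0,0.0146,0],[0,0,0,0.04,0,0.0146,0],[0,0,0,0.04,0,0.0146,0],[0,0,0,0.04,0,0.0146,0],[0,0,0,0.04,0,0.0146,0],[0,0,0,0,0,0,0]]'
python3 -c "
from h import *
rel([627,-56,76],-2.7,20)"
```

```text
t: 2.68
tool_pos: [470.9, -51.5, 72.5]
tool_rot: [[0.943, -0.049, 0.33], [-0.044, -0.999, -0.02], [0.331, 0.004, -0.944]]
force: [-2.6, -1.6, -1.4]
finger_gap: 0.0
gripper_force: 0.0
t: 3.27
tool_pos: [584.9, -55.0, 76.1]
tool_rot: [[0.938, -0.047, 0.342], [-0.045, -0.999, -0.016], [0.343, -0.0, -0.939]]
force: [-0.6, 0.4, 1.0]
finger_gap: -0.0
gripper_force: 0.0
t 3.27 pos [584.9 -55.   76.1] turn [-0.    -0.001 -0.   ] shift in present [ 0.0989 -0.0024  0.0365] in final [ 0.0989 -0.0024  0.0364] F [-0.6  0.4  1. ] gap -0.0
```

```bash
J="python3 -m jog"
$J '[[0,0,0,0.019,0,0.0069,0],[0,0,0,0.019,0,0.0069,0],[0,0,0,0.019,0,0.0069,0],[0,0,0,0.019,0,0.0069,0],[0,0,0,0,0,0,0]]'
$J '[[0,0,0,0.009,0,0.0033,0],[0,0,0,0.009,0,0.0033,0],[0,0,0,0,0,0,0]]'
$J '[[0,0,0,0.005,0,0.002,0],[0,0,0,0.005,0,0.002,0],[0,0,0,0,0,0,0]]'
```

```text
t: 3.68
tool_pos: [616.3, -56.4, 76.3]
tool_rot: [[0.938, -0.047, 0.343], [-0.044, -0.999, -0.016], [0.343, -0.0, -0.939]]
force: [0.1, 0.6, 0.0]
finger_gap: -0.6
gripper_force: 0.0
t: 3.93
tool_pos: [622.7, -56.8, 76.0]
tool_rot: [[0.939, -0.047, 0.341], [-0.044, -0.999, -0.016], [0.342, -0.0, -0.94]]
force: [0.1, 0.8, 0.4]
finger_gap: 0.0
gripper_force: 0.0
t: 4.18
tool_pos: [623.7, -57.2, 74.4]
tool_rot: [[0.941, -0.047, 0.336], [-0.044, -0.999, -0.017], [0.336, 0.001, -0.942]]
force: [-15.4, 1.5, 3.1]
finger_gap: 0.2
gripper_force: 7.0
```

```bash
J="python3 -m jog"
$J '[[0,0,0,-0.06,0,-0.022,0],[0,0,0,-0.03,0,-0.08,0],[0,0,0,0,0,-0.1,0],[0,0,0,0,0,-0.1,0],[0,0,0,0,0,-0.1,0],[0,0,0,0,0,-0.02,0]]'
python3 - <<'E'
from h import *
im=camera("top"); cv2.imwrite("pics/top1.png",im)
cv2.imwrite("pics/crop2.png",cv2.resize(im[85:165,215:405],None,fx=4,fy=4,interpolation=cv2.INTER_CUBIC))
print(camera_params("wrist")["T_tool_cam"]); rel([677,141.7,76],-2.7,20)
E
```

```text
t: 4.68
tool_pos: [535.9, -52.6, 228.5]
tool_rot: [[0.936, -0.047, 0.349], [-0.044, -0.999, -0.017], [0.349, 0.0, -0.937]]
force: [2.2, 0.5, 1.3]
finger_gap: 0.0
gripper_force: 0.0
[[ 5.62694975e-04  9.48535749e-01  3.16669570e-01  8.09566201e+01]
 [ 9.99999482e-01 -8.02277893e-04  6.26187665e-04 -9.98190373e-01]
 [ 8.48018381e-04  3.16669054e-01 -9.48535709e-01 -1.41495870e+02]
 [ 0.00000000e+00  0.00000000e+00  0.00000000e+00  1.00000000e+00]]
t 4.73 pos [536.1 -52.9 227.7] turn [ 0.001 -0.01  -0.   ] shift in present [ 0.1756 -0.503   0.4699] in final [ 0.1793 -0.5026  0.4689] F [0.8 0.4 1.7] gap 0.1
```

View pics/crop2.png

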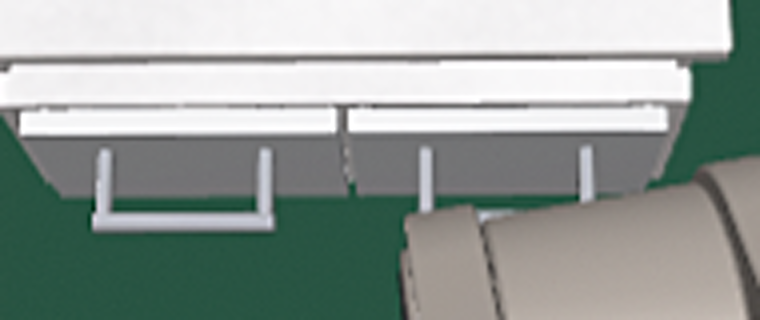

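Both fronts are flush, so A is home. B's bar is at pixels (238,140.5) to (283.5,140.5), giving a middle of about (646.5,143). The wrist camera sits on the tool's +x side and would hit the shelf, so I'm turning the tool half round.

```bash
J="python3 -m jog"
$J '[[0,-0.152,0,0,0,0,0],[0,-0.152,0,0,0,0,0],[0,-0.152,0,0,0,0,0],[0,0,-0.15,0,0,0,0],[0,0,-0.15,0,0,0,0],[0,0,-0.15,0,0,0,0],[0,0,-0.15,0,0,0,0],[0,0,-0.15,0,0,0,0]]' >/dev/null
$J '[[0,0,-0.15,0,0,0,0],[0,0,-0.15,0,0,0,0],[0,0,-0.15,0,0,0,0],[0,0,-0.15,0,0,0,0],[0,0,-0.15,0,0,0,0],[0,0,-0.15,0,0,0,0],[0,0,-0.15,0,0,0,0],[0,0,-0.15,0,0,0,0]]' >/dev/null
$J '[[0,0,-0.15,0,0,0,0],[0,0,-0.15,0,0,0,0],[0,0,-0.15,0,0,0,0],[0,0,-0.15,0,0,0,0],[0,0,-0.15,0,0,0,0],[0,0,-0.15,0,0,0,0],[0,0,-0.15,0,0,0,0],[0,0,-0.15,0,0,0,0]]'
$J '[[0,0,-0.15,0,0,0,0],[0,0,-0.15,0,0,0,0],[0,0,-0.15,0,0,0,0],[0,0,-0.15,0,0,0,0],[0,0,-0.15,0,0,0,0],[0,0,-0.1,0,0,0,0]]'
python3 -c "
from h import *
rel([620,143,228],177.3,-20);print(get_state()['joint_positions'].round(0))"
```

```text
t: 6.73
tool_pos: [535.3, -52.8, 221.6]
tool_rot: [[-0.759, 0.651, -0.009], [0.651, 0.759, 0.001], [0.008, -0.006, -1.0]]
force: [-0.5, 0.0, -0.2]
finger_gap: 0.2
gripper_force: 0.0
t: 7.23
tool_pos: [535.3, -52.7, 221.6]
tool_rot: [[-0.999, 0.041, -0.009], [0.041, 0.999, 0.001], [0.009, 0.0, -1.0]]
force: [-0.3, 0.3, -0.3]
finger_gap: -0.2
gripper_force: 0.0
t 7.23 pos [535.3 -52.7 221.6] turn [ 0.002 -0.456  0.008] shift in present [-0.1915  0.4976 -0.0177] in final [-0.1826  0.4988  0.0493] F [-0.3  0.3 -0.3] gap -0.2
[ 34.  17. -42. 108.  13.  61.  75.]
```

```bash
J="python3 -m jog"
$J '[[0,-0.152,0,0,0,0,0],[0,-0.152,0,0,0,0,0],[0,-0.152,0.008,0,0,0,0]]' >/dev/null
$J '[[0,0,0,-0.03,0.083,0.021,0],[0,0,0,-0.03,0.083,0.021,0],[0,0,0,-0.03,0.083,0.021,0],[0,0,0,-0.03,0.083,0.021,0],[0,0,0,-0.03,0.083,0.021,0],[0,0,0,-0.03,0.083,0.021,0],[0,0,0,0,0,0,0]]'
python3 -c "
from h import *
rel([673.5,141.7,76],177.3,-20)
im=camera('wrist'); cv2.imwrite('pics/w1.png',im)
"
```

```text
t: 8.07
tool_pos: [631.8, 149.9, 198.9]
tool_rot: [[-0.939, 0.046, 0.342], [0.045, 0.999, -0.01], [-0.342, 0.006, -0.94]]
force: [-2.0, 0.9, 0.4]
finger_gap: 0.2
gripper_force: 0.0
t 8.07 pos [631.8 149.9 198.9] turn [ 0.008 -0.    -0.001] shift in present [ 0.0061 -0.0175  0.3245] in final [ 0.0063 -0.0154  0.3246] F [-2.   0.9  0.4] gap 0.2
```

View pics/w1.png

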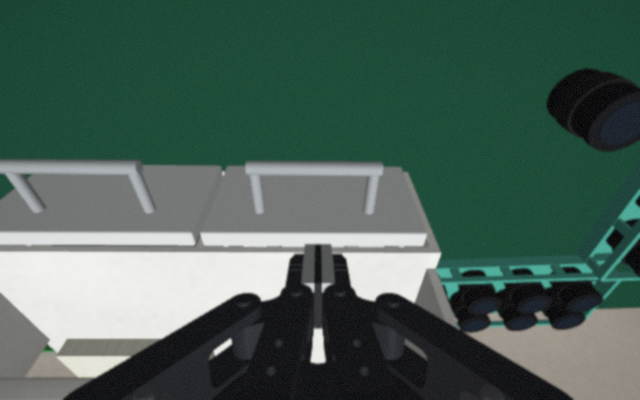

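The wrist picture, with up towards the robot, shows B's bar from (247,169) to (382,170) and the closed fingers centred at column 318, just over the gap. I'm casting those pixels onto z = 88.

```bash
cat >> h.py <<'E'
def wray(u,v,z,s=None):
    p=camera_params("wrist"); s=s or get_state(); T=p["T_tool_cam"]; M=p["camera_matrix"]
    R=s["tool_rot"]@T[:3,:3]; o=s["tool_rot"]@T[:3,3]+s["tool_pos"]
    d=np.linalg.inv(M)@[u,v,1]; d=R@np.array([d[0],-d[1],-d[2]]); return o+d*(z-o[2])/d[2]
E
python3 -c "
from h import *
a,b=wray(247,169,88),wray(382,170,88);print(a,b,(a+b)/2)
print(wray(200,240,118),wray(425,240,118))"
```

```text
[644.22505822  89.49058617  88.        ] [650.78488485 200.84543752  88.        ] [647.50497153 145.16801184  88.        ]
[694.5343945   44.81570295 118.        ] [704.52889844 236.98081132 118.        ]
```

```bash
J="python3 -m jog"
$J '[[0,0,0,0.001,-0.002,0.054,0],[0,0,0,0.001,-0.002,0.054,0],[0,0,0,0.001,-0.002,0.054,0],[0,0,0,0.001,-0.002,0.054,0],[0,0,0,0.001,-0.002,0.054,0],[0,0,0,0.001,-0.002,0.054,0],[0,0,0,0,0,0,0]]'
$J '[[0,0,0,0.019,0,-0.007,0],[0,0,0,0.019,0,-0.007,0],[0,0,0,0.019,0,-0.007,0],[0,0,0,0,0,0,0]]'
```

```text
t: 8.7
tool_pos: [671.1, 133.0, 72.8]
tool_rot: [[-0.94, 0.054, 0.337], [0.051, 0.999, -0.018], [-0.337, 0.001, -0.941]]
force: [-0.4, -0.2, -0.8]
finger_gap: 0.3
gripper_force: 0.0
t: 9.03
tool_pos: [646.4, 136.4, 78.2]
tool_rot: [[-0.938, 0.052, 0.342], [0.05, 0.999, -0.016], [-0.342, 0.002, -0.94]]
force: [-0.4, 0.4, 0.4]
finger_gap: -0.1
gripper_force: 0.0
```

```bash
J="python3 -m jog"
$J '[[0,0,0,0.034,0,-0.0122,0],[0,0,0,0.034,0,-0.0122,0],[0,0,0,0.034,0,-0.0122,0],[0,0,0,0.034,0,-0.0122,0],[0,0,0,0.034,0,-0.0122,0],[0,0,0,0.034,0,-0.0122,0],[0,0,0,0.034,0,-0.0122,0],[0,0,0,0.03,0,-0.011,0]]'
$J '[[0,0,0,0,0,0,0],[0,0,0,0,0,0,0],[0,0,0,0,0,0,0]]'
python3 - <<'E'
from h import *
im=camera("top"); cv2.imwrite("pics/top2.png",im)
cv2.imwrite("pics/crop3.png",cv2.resize(im[70:230,190:400],None,fx=3.5,fy=3.5,interpolation=cv2.INTER_CUBIC))
E
```

```text
t: 9.7
tool_pos: [534.1, 142.6, 78.2]
tool_rot: [[-0.938, 0.053, 0.343], [0.051, 0.999, -0.016], [-0.344, 0.002, -0.939]]
force: [2.1, 0.8, 3.8]
finger_gap: 0.3
gripper_force: 2.1
t: 9.95
tool_pos: [534.7, 142.2, 77.1]
tool_rot: [[-0.938, 0.053, 0.342], [0.051, 0.999, -0.017], [-0.342, 0.002, -0.94]]
force: [-1.0, 0.1, 0.2]
finger_gap: -0.2
gripper_force: 0.0
```

View pics/crop3.png

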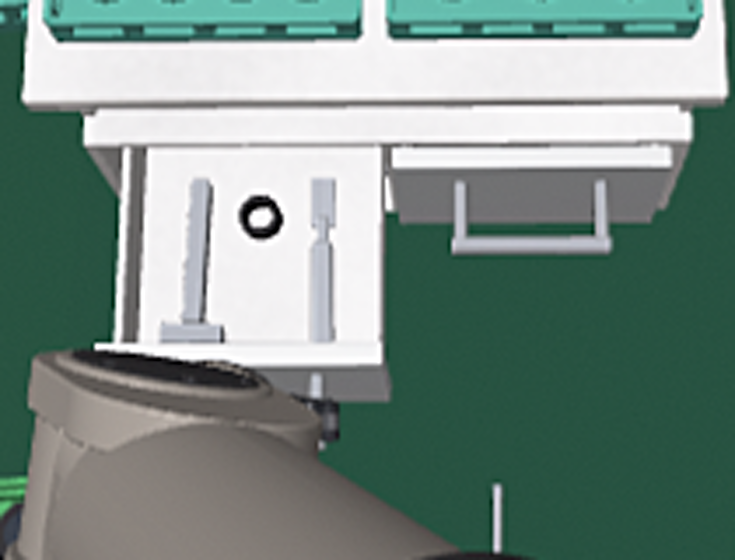

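The top crop shows drawer B out about 134 mm. The spanner is on the left, with its bar from (200,180) to (192,325) in crop pixels and its cross head at (192,332). The spatula is on the right, with its blade tip at (323,178), its neck at (321,232) and its handle running to about (320,341). The ring is at (261,217).

```bash
J="python3 -m jog"
$J '[[0,0,0,-0.012,0,0,0],[0,0,0,0,0,-0.06,0],[0,0,0,0,0,-0.1,0],[0,0,0,0,0,-0.1,0],[0,0,0,0,0,-0.1,0],[0,0,0,0,0,-0.05,20],[0,0,0,0,0,0,30]]'
python3 - <<'E'
from h import *
f=lambda n,u,v,z:print(n,ray("top",u/3.5+190,v/3.5+70,z).round(1))
f("sp far",201,180,54);f("sp headjoin",195,323,54);f("head L",161,332,54);f("head R",223,332,54)
f("blade tip",323,178,42);f("neck",321,232,50);f("shoulder",321,243,54);f("hidden",321,342,54)
f("plate L",95,347,118);f("plate R",382,350,118);f("plate R back",382,343,118);f("ring",261,217,50);
E
```

```text
t: 10.58
tool_pos: [484.0, 145.7, 237.4]
tool_rot: [[-0.936, 0.053, 0.347], [0.051, 0.999, -0.016], [-0.348, 0.003, -0.938]]
force: [1.7, 0.2, 1.1]
finger_gap: 23.2
gripper_force: 0.0
sp far [713.2 183.   54. ]
sp headjoin [602.9 190.   54. ]
head L [597.6 214.7  54. ]
head R [594.8 169.8  54. ]
blade tip [714.2  93.5  42. ]
neck [668.3  96.1  50. ]
shoulder [658.2  96.1  54. ]
hidden [582.7  99.2  54. ]
plate L [569.9 245.1 118. ]
plate R [555.6  52.5 118. ]
plate R back [560.5  52.2 118. ]
ring [682.9 140.   50. ]
```

```bash
J="python3 -m jog"
$J '[[0,0.133,0,0,0,0,35],[0,0.133,0,0,0,0,35],[0,0,0,0,0,0,35]]' >/dev/null
python3 -c "
from h import *
rel([640,187.5,125],177,-8)"
```

```text
t 10.83 pos [485.3 144.  233. ] turn [ 0.005 -0.008 -0.005] shift in present [-0.3406  0.1289  0.3188] in final [-0.3392  0.1287  0.3204] F [ 0.3 -1.9 -1.3] gap 34.7
```

```bash
J="python3 -m jog"
$J '[[0,-0.008,0,-0.068,0.0258,0.045,35],[0,0,0,-0.068,0.0258,0.045,35],[0,0,0,-0.068,0.0258,0.06,35],[0,0,0,-0.068,0.0258,0.08,35],[0,0,0,-0.068,0.0258,0.09,35],[0,0,0,0,0,0,35]]'
python3 -c "
from h import *
im=camera('wrist'); cv2.imwrite('pics/w2.png',im)
rel([644,187.5,46],177,-8)"
```

```text
t: 11.33
tool_pos: [635.4, 186.9, 121.3]
tool_rot: [[-0.989, 0.054, 0.137], [0.054, 0.999, -0.006], [-0.137, 0.002, -0.991]]
force: [-2.8, -1.2, -0.1]
finger_gap: 34.9
gripper_force: 0.0
t 11.38 pos [633.9 187.1 124.2] turn [ 0.002 -0.001 -0.002] shift in present [0.0021 0.0021 0.1971] in final [0.0022 0.0024 0.1971] F [-0.8 -0.5 -0.1] gap 35.4
```

View pics/w2.png

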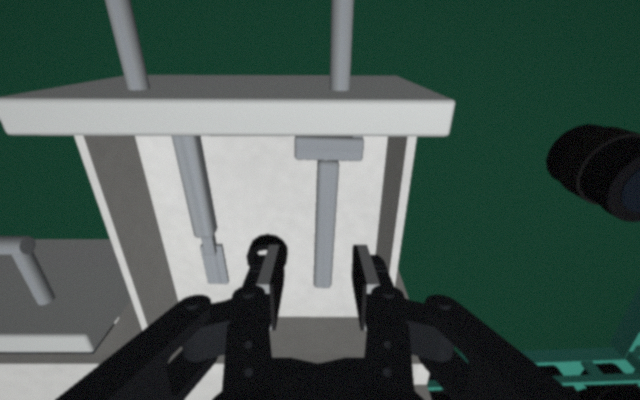

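The wrist view shows the spanner between the fingers, with its bar centred at about (327,160) and (323,287) and its head at (329,149). The spatula is on the left, with its shoulder at (206,235) and tip at (217,283). I'm converting these.

```bash
python3 -c "
from h import *
f=lambda n,u,v,z:print(n,wray(u,v,z).round(1))
f('headjoin',328,160,54);f('far',323,283,54);f('shoulder',205,233,54);f('hand at 140',188,140,54);f('tip',218,282,41)
f('plate back',220,133,118)
rel([644,187.5,46],177,-8)"
```

```text
headjoin [604.8 196.9  54. ]
far [712.1 188.7  54. ]
shoulder [658.1 101.8  54. ]
hand at 140 [586.2 106.1  54. ]
tip [717.6  96.2  41. ]
plate back [566.6 148.9 118. ]
t 11.38 pos [633.9 187.1 124.2] turn [ 0.002 -0.001 -0.002] shift in present [0.0021 0.0021 0.1971] in final [0.0022 0.0024 0.1971] F [-0.8 -0.5 -0.1] gap 35.4
```

```bash
J="python3 -m jog"
$J '[[0,0,0.01,0.001,0.006,0.05,35],[0,0,0.01,0.001,0.006,0.05,35],[0,0,0,0,0,0.05,35],[0,0,0,0,0,0.03,35],[0,0,0,0,0,0.018,35],[0,0,0,0,0,0,35]]'
$J '[[0,0,0,0,0,0,0],[0,0,0,0,0,0,0],[0,0,0,0,0,0,0],[0,0,0,0,0,0,0],[0,0,0,0,0,0,0],[0,0,0,0,0,0,0]]' 50
```

```text
t: 11.88
tool_pos: [644.5, 191.1, 50.7]
tool_rot: [[-0.987, 0.069, 0.144], [0.069, 0.998, -0.006], [-0.145, 0.004, -0.989]]
force: [-0.3, -0.1, 0.9]
finger_gap: 35.0
gripper_force: 0.0
t: 12.38
tool_pos: [645.5, 191.7, 52.7]
tool_rot: [[-0.987, 0.069, 0.147], [0.069, 0.998, -0.006], [-0.147, 0.005, -0.989]]
force: [-1.9, 0.5, 8.6]
finger_gap: 11.7
gripper_force: 49.8
```

```bash
J="python3 -m jog"
$J '[[0,0,0,0,0,0,35],[0,0,0,0,0,0,35],[0,0,0,0,0,0,35],[0,0,0,0,0,0,35]]' 
$J '[[0,0,0,0,0,0.008,35],[0,0,0,0,0,0.008,35],[0,0,0,0,0,0,35]]'
```

```text
t: 12.72
tool_pos: [645.0, 191.4, 51.5]
tool_rot: [[-0.987, 0.069, 0.146], [0.069, 0.998, -0.006], [-0.146, 0.004, -0.989]]
force: [0.6, -0.2, 0.7]
finger_gap: 35.0
gripper_force: 0.0
t: 12.97
tool_pos: [645.6, 191.2, 44.2]
tool_rot: [[-0.987, 0.069, 0.145], [0.069, 0.998, -0.006], [-0.145, 0.004, -0.989]]
force: [-0.3, -0.7, -0.6]
finger_gap: 35.2
gripper_force: 0.0
```

```bash
J="python3 -m jog"
$J '[[0,0,0,0,0,0.005,35],[0,0,0,0,0,0,0],[0,0,0,0,0,0,0],[0,0,0,0,0,0,0],[0,0,0,0,0,0,0],[0,0,0,0,0,0,0]]' 50
$J '[[0,0,0,0,0,-0.02,0],[0,0,0,0,0,-0.03,0],[0,0,0,0,0,-0.05,0],[0,0,0,0,0,0,0]]'
python3 -c "
from h import *
im=camera('wrist'); cv2.imwrite('pics/w3.png',im)
rel([480,0,225],177,-8)"
```

```text
t: 13.47
tool_pos: [646.2, 191.3, 43.1]
tool_rot: [[-0.987, 0.069, 0.145], [0.069, 0.998, -0.006], [-0.145, 0.004, -0.989]]
force: [0.4, 1.0, 0.2]
finger_gap: 13.9
gripper_force: 49.0
t: 13.8
tool_pos: [641.6, 192.8, 87.2]
tool_rot: [[-0.986, 0.068, 0.15], [0.068, 0.998, -0.004], [-0.15, 0.006, -0.989]]
force: [0.3, 0.8, -0.1]
finger_gap: 13.6
gripper_force: 49.4
t 13.85 pos [641.4 192.3  85.7] turn [ 0.004  0.013 -0.022] shift in present [ 0.3131 -0.5055 -0.4022] in final [ 0.3257 -0.5013 -0.3974] F [ 0.1  0.9 -1.7] gap 13.3
```

View pics/w3.png

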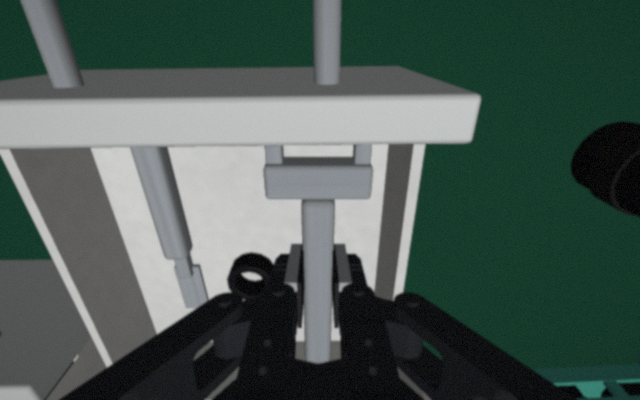

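```bash
J="python3 -m jog"
$J '[[0,0,0,0,0,-0.07,0],[0,0,0,0,0,-0.07,0],[0,0,0,0,0,-0.07,0],[0,0,0,0.077,-0.0055,-0.034,0],[0,0,0,0.077,-0.0055,-0.034,0],[0,0,0,0.077,-0.0055,-0.034,0],[0,0,0,0.077,-0.0055,-0.034,0],[0,0,0,0,0,0,0]]'
$J '[[0,0,0,-0.006,-0.09,0,0],[0,0,0,-0.006,-0.09,0,0],[0,0,0,-0.006,-0.09,0,0],[0,0,0,-0.006,-0.09,0,0],[0,0,0,-0.006,-0.09,0,0],[0,0,0,-0.006,-0.09,0,0],[0,0,0,-0.006,-0.09,0,0],[0,0,0,0,0,0,0]]'
python3 -c "
from h import *
im=camera('top'); cv2.imwrite('pics/top3.png',im)
rel([400,-304,120],180-8.4+0.5,-8)"
```

```text
t: 14.52
tool_pos: [493.4, 192.7, 203.1]
tool_rot: [[-0.987, 0.066, 0.146], [0.065, 0.998, -0.008], [-0.147, 0.002, -0.989]]
force: [2.0, 1.7, -0.8]
finger_gap: 13.4
gripper_force: 50.3
t: 15.18
tool_pos: [496.5, -67.3, 202.9]
tool_rot: [[-0.987, 0.076, 0.145], [0.076, 0.997, -0.009], [-0.145, 0.002, -0.989]]
force: [-0.1, -1.2, -1.4]
finger_gap: 13.2
gripper_force: 50.3
t 15.23 pos [496.8 -64.1 203. ] turn [0.016 0.008 0.079] shift in present [ 0.2244 -0.6167  0.1748] in final [ 0.1846 -0.6272  0.1837] F [ 0.3  0.6 -0.9] gap 13.3
```

```bash
J="python3 -m jog"
$J '[[0.016,0,0.079,0,0,0,0],[0,0,0,0.0264,-0.0896,0.026,0],[0,0,0,0.0264,-0.0896,0.026,0],[0,0,0,0.0264,-0.0896,0.026,0],[0,0,0,0.0264,-0.0896,0.026,0],[0,0,0,0.0264,-0.0896,0.026,0],[0,0,0,0.0264,-0.0896,0.026,0],[0,0,0,0.0264,-0.0896,0.026,0]]' >/dev/null
$J '[[0,0,0,0,0,0,0],[0,0,0,0,0,0,0]]'
python3 -c "
from h import *
im=camera('wrist'); cv2.imwrite('pics/w4.png',im)
rel([400,-304,11],180-8.4+0.5,-8)"
```

```text
t: 16.07
tool_pos: [401.4, -301.6, 119.4]
tool_rot: [[-0.981, 0.134, 0.143], [0.133, 0.991, -0.018], [-0.144, 0.002, -0.99]]
force: [1.3, 0.2, -0.2]
finger_gap: 13.5
gripper_force: 50.3
t 16.12 pos [ 402.3 -300.4  120. ] turn [0.003 0.008 0.006] shift in present [ 0.0441 -0.01    0.2688] in final [ 0.0425 -0.0096  0.2691] F [ 0.   1.1 -1.2] gap 13.4
```

View pics/w4.png

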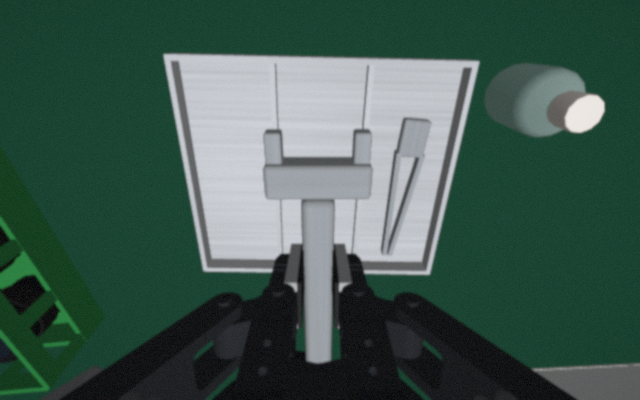

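The wrist view shows the tray rim corners at (165,55), (478,63), (430,273) and (203,271). The spanner is over the middle lane and the forceps are in the first lane, on the right. I'm checking the tray centre.

```bash
python3 -c "
from h import *
c=[wray(u,v,18) for u,v in((165,55),(478,63),(430,273),(203,271))]
print(np.array(c).round(1), np.mean(c,0)); e=(c[2]-c[1])+(c[3]-c[0]); print(np.degrees(np.arctan2(e[1],e[0])))
c=np.mean(c,0)
rel([c[0]*.5+200,c[1]*.5-152,10],180-8.4,-8)"
```

```text
[[ 297.6 -388.6   18. ]
 [ 330.4 -179.5   18. ]
 [ 511.3 -206.3   18. ]
 [ 480.4 -418.2   18. ]] [ 404.93786297 -298.13957991   18.        ]
-8.804633982779878
t 16.12 pos [ 402.3 -300.4  120. ] turn [0.004 0.008 0.017] shift in present [ 0.0394 -0.0019  0.2721] in final [ 0.0377 -0.0015  0.2723] F [ 0.   1.1 -1.2] gap 13.4
```

```bash
J="python3 -m jog"
$J '[[0,0,0.015,0.01,0,0.07,0],[0,0,0,0.01,0,0.07,0],[0,0,0,0.01,0,0.07,0],[0,0,0,0.006,0,0.04,0],[0,0,0,0.003,0,0.015,0],[0,0,0,0,0,0,0],[0,0,0,0,0,0,0]]'
```

```text
t: 16.7
tool_pos: [403.3, -299.9, 13.8]
tool_rot: [[-0.979, 0.142, 0.145], [0.14, 0.99, -0.018], [-0.146, 0.002, -0.989]]
force: [0.8, -0.2, -0.7]
finger_gap: 13.7
gripper_force: 50.3
```

```bash
J="python3 -m jog"
$J '[[0,0,0,0.001,0,0.006,0],[0,0,0,0.0006,0,0.004,0],[0,0,0,0,0,0,0]]'
$J '[[0,0,0,0,0,0.002,0],[0,0,0,0,0,0,24],[0,0,0,0,0,0,24],[0,0,0,0,0,0,24],[0,0,0,0,0,0,24],[0,0,0,0,0,-0.03,24],[0,0,0,0,0,-0.06,24],[0,0,0,0,0,-0.09,24]]'
$J '[[0,0,0,0,0,-0.1,24],[0,0,0,0,0,-0.1,24],[0,0,0,0,0,-0.1,24],[0,0,0,0,0,0,30]]'
python3 -c "
from h import *
im=camera('top'); cv2.imwrite('pics/top4.png',im)
rel([480,-60,225],177,-4)"
```

```text
t: 16.95
tool_pos: [402.6, -300.9, 9.6]
tool_rot: [[-0.979, 0.143, 0.145], [0.142, 0.99, -0.019], [-0.146, 0.002, -0.989]]
force: [-0.6, -0.2, -0.8]
finger_gap: 13.8
gripper_force: 50.3
t: 17.62
tool_pos: [390.9, -298.0, 78.2]
tool_rot: [[-0.98, 0.142, 0.141], [0.142, 0.99, -0.015], [-0.142, 0.005, -0.99]]
force: [-0.4, -0.2, -0.7]
finger_gap: 24.1
gripper_force: 0.0
t: 17.95
tool_pos: [376.3, -298.8, 205.0]
tool_rot: [[-0.978, 0.144, 0.15], [0.142, 0.99, -0.025], [-0.152, -0.003, -0.988]]
force: [1.4, -1.6, 1.6]
finger_gap: 30.0
gripper_force: 0.0
t 18.0 pos [ 375.6 -298.6  202. ] turn [-0.016  0.103 -0.117] shift in present [-0.1789  0.6277 -0.0324] in final [-0.2328  0.6093 -0.0413] F [ 0.4  0.1 -0.4] gap 30.2
```

```bash
J="python3 -m jog"
$J '[[-0.016,0.103,-0.117,0,0,0,30],[0,0,0,-0.033,0.087,-0.006,30],[0,0,0,-0.033,0.087,-0.006,30],[0,0,0,-0.033,0.087,-0.006,30],[0,0,0,-0.033,0.087,-0.006,30],[0,0,0,-0.033,0.087,-0.006,30],[0,0,0,-0.033,0.087,-0.006,30],[0,0,0,-0.033,0.087,-0.006,30]]'
python3 -c "
from h import *
rel([630,101,130],176.5,-4)"
```

```text
t: 18.67
tool_pos: [478.1, -56.8, 221.6]
tool_rot: [[-0.997, 0.051, 0.065], [0.051, 0.999, 0.002], [-0.065, 0.005, -0.998]]
force: [0.5, -0.5, -0.2]
finger_gap: 29.9
gripper_force: 0.0
t 18.67 pos [478.1 -56.8 221.6] turn [ 0.008 -0.007  0.012] shift in present [-0.3434  0.412   0.254 ] in final [-0.3381  0.4168  0.2533] F [ 0.5 -0.5 -0.2] gap 29.9
```

```bash
J="python3 -m jog"
$J '[[0.008,-0.007,0.012,-0.048,0.06,0.02,30],[0,0,0,-0.048,0.06,0.02,30],[0,0,0,-0.048,0.06,0.02,30],[0,0,0,-0.048,0.06,0.03,30],[0,0,0,-0.048,0.06,0.05,30],[0,0,0,-0.048,0.06,0.055,30],[0,0,0,-0.048,0.055,0.058,30],[0,0,0,0,0,0,30]]'
python3 -c "
from h import *
im=camera('wrist'); cv2.imwrite('pics/w5.png',im)
rel([633,101,43],176.5,-4)"
```

```text
t: 19.33
tool_pos: [629.0, 103.5, 124.9]
tool_rot: [[-0.996, 0.057, 0.065], [0.057, 0.998, -0.002], [-0.065, 0.002, -0.998]]
force: [-3.4, -0.3, -0.1]
finger_gap: 29.9
gripper_force: 0.0
t 19.38 pos [628.  101.7 126.6] turn [ 0.002 -0.006  0.005] shift in present [ 0.0012 -0.0013  0.2095] in final [ 0.0021 -0.001   0.2095] F [-1.7 -0.3  0.4] gap 30.2
```

View pics/w5.png

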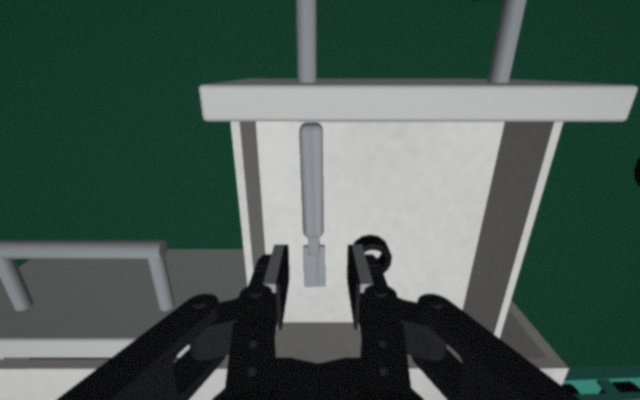

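The spatula handle runs from (311,123) to the shoulder at (313,237), about 4 mm left of the finger centre. The ring is clear of the fingers. I'm descending, with a small y correction.

```bash
J="python3 -m jog"
$J '[[0,0,0,0.002,-0.004,0.06,30],[0,0,0,0.002,-0.004,0.06,30],[0,0,0,0,0,0.05,30],[0,0,0,0,0,0.03,30],[0,0,0,0,0,0.01,30],[0,0,0,0,0,0,30],[0,0,0,0,0,0,30]]'
```

```text
t: 19.97
tool_pos: [633.3, 95.3, 47.7]
tool_rot: [[-0.996, 0.061, 0.071], [0.061, 0.998, -0.005], [-0.071, -0.0, -0.997]]
force: [0.0, 0.4, -0.5]
finger_gap: 30.0
gripper_force: 0.0
```

```bash
J="python3 -m jog"
$J '[[0,0,0,0.003,0.005,0.006,30],[0,0,0,0,0,0.006,30],[0,0,0,0,0,0,30],[0,0,0,0,0,0,0],[0,0,0,0,0,0,0],[0,0,0,0,0,0,0],[0,0,0,0,0,0,0],[0,0,0,0,0,0,0]]' 50
$J '[[0,0,0,0,0,-0.02,0],[0,0,0,0,0,-0.05,0],[0,0,0,0,0,-0.08,0],[0,0,0,0,0,-0.08,0],[0,0,0,0,0,-0.08,0],[0,0,0,0,0,0,0]]'
```

```text
t: 20.63
tool_pos: [632.5, 97.4, 42.4]
tool_rot: [[-0.996, 0.061, 0.071], [0.061, 0.998, -0.005], [-0.071, -0.0, -0.997]]
force: [-0.8, 0.5, 5.4]
finger_gap: 14.3
gripper_force: 49.3
t: 21.13
tool_pos: [625.6, 99.1, 172.2]
tool_rot: [[-0.995, 0.06, 0.078], [0.06, 0.998, -0.004], [-0.078, 0.001, -0.997]]
force: [2.2, 0.3, 0.3]
finger_gap: 14.1
gripper_force: 48.9
```

```bash
J="python3 -m jog"
$J '[[0,0,0,0.079,-0.005,-0.027,0],[0,0,0,0.079,-0.005,-0.027,0],[0,0,0,0.079,-0.005,-0.027,0],[0,0,0,0.079,-0.005,-0.027,0],[0,0,0,-0.006,-0.095,0,0],[0,0,0,-0.006,-0.095,0,0],[0,0,0,-0.006,-0.095,0,0],[0,0,0,-0.006,-0.095,0,0]]'
python3 -c "
from h import *
rel([385,-369,125],180-8.5,-4.3)"
```

```text
t: 21.8
tool_pos: [493.9, -56.1, 201.2]
tool_rot: [[-0.996, 0.06, 0.071], [0.06, 0.998, -0.006], [-0.072, -0.001, -0.997]]
force: [1.4, -0.4, -1.1]
finger_gap: 14.4
gripper_force: 49.0
t 21.8 pos [493.9 -56.1 201.2] turn [ 0.007 -0.004  0.112] shift in present [ 0.238  -0.7969  0.1748] in final [ 0.1676 -0.8138  0.1783] F [ 1.4 -0.4 -1.1] gap 14.4
```

```bash
J="python3 -m jog"
$J '[[0.007,0,0.112,0,0,0,0],[0,0,0,0.0186,-0.0904,0.0198,0],[0,0,0,0.0186,-0.0904,0.0198,0],[0,0,0,0.0186,-0.0904,0.0198,0],[0,0,0,0.0186,-0.0904,0.0198,0],[0,0,0,0.0186,-0.0904,0.0198,0]]' >/dev/null
$J '[[0,0,0,0.0186,-0.0904,0.0198,0],[0,0,0,0.0186,-0.0904,0.0198,0],[0,0,0,0.0186,-0.0904,0.0198,0],[0,0,0,0.0186,-0.0904,0.0198,0],[0,0,0,0,0,0,0],[0,0,0,0,0,0,0]]'
python3 -c "
from h import *
im=camera('wrist'); cv2.imwrite('pics/w6.png',im)
rel([385,-369,9],180-8.5,-4.3)"
```

```text
t: 22.8
tool_pos: [383.8, -368.6, 124.0]
tool_rot: [[-0.986, 0.152, 0.069], [0.152, 0.988, -0.01], [-0.07, 0.001, -0.998]]
force: [-0.4, 1.3, -0.6]
finger_gap: 14.9
gripper_force: 49.1
t 22.85 pos [ 384.7 -367.3  124.5] turn [ 0.001 -0.006 -0.003] shift in present [ 0.019  -0.0045  0.288 ] in final [ 0.0203 -0.0042  0.2879] F [-0.8  0.1 -1.7] gap 14.5
```

View pics/w6.png

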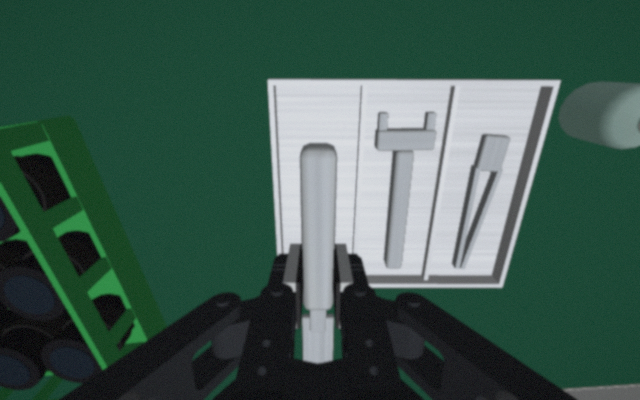

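The spanner lies centred in the middle lane, at (400,200). The spatula, at column 318, is over the last lane's centre (lane edges at about 275 and 360). I'm lowering it.

```bash
J="python3 -m jog"
$J '[[0,0,0,0.005,0,0.08,0],[0,0,0,0.005,0,0.08,0],[0,0,0,0.004,0,0.06,0],[0,0,0,0.003,0,0.04,0],[0,0,0,0.001,0,0.015,0],[0,0,0,0,0,0,0],[0,0,0,0,0,0,0]]'
```

```text
t: 23.43
tool_pos: [386.5, -366.7, 15.2]
tool_rot: [[-0.987, 0.147, 0.071], [0.147, 0.989, -0.01], [-0.071, 0.0, -0.997]]
force: [0.1, -0.6, -0.2]
finger_gap: 14.6
gripper_force: 49.2
```

```bash
J="python3 -m jog"
$J '[[0,0,0,0,-0.003,0.008,0],[0,0,0,0,0,0.005,0],[0,0,0,0,0,0.002,0],[0,0,0,0,0,0,0],[0,0,0,0,0,0,0]]'
$J '[[0,0,0,0,0,0.001,0],[0,0,0,0,0,0,24],[0,0,0,0,0,0,24],[0,0,0,0,0,0,24],[0,0,0,0,0,0,24],[0,0,0,0,0,-0.03,24],[0,0,0,0,0,-0.06,24],[0,0,0,0,0,-0.09,24]]'
$J '[[0,0,0,0,0,-0.1,24],[0,0,0,0,0,-0.1,24],[0,0,0,0,0,-0.1,24],[0,0,0,0.06,0,0,24],[0,0,0,0,0,0,24],[0,0,0,0,0,0,24]]'
python3 - <<'E'
from h import *
w=camera('wrist'); t=camera('top')
h=400; o=np.hstack([cv2.resize(w,(400,250)),cv2.resize(t[80:280,190:510],(400,250))]); cv2.imwrite("pics/fin.png",o)
E
```

```text
t: 23.85
tool_pos: [386.0, -368.6, 8.6]
tool_rot: [[-0.986, 0.149, 0.07], [0.148, 0.989, -0.01], [-0.071, 0.0, -0.997]]
force: [-0.2, 0.0, -0.8]
finger_gap: 14.5
gripper_force: 49.2
t: 24.52
tool_pos: [379.9, -366.3, 79.2]
tool_rot: [[-0.987, 0.148, 0.067], [0.147, 0.989, -0.007], [-0.068, 0.003, -0.998]]
force: [0.2, -0.2, -0.2]
finger_gap: 24.1
gripper_force: 0.0
t: 25.02
tool_pos: [348.0, -363.1, 199.2]
tool_rot: [[-0.986, 0.15, 0.07], [0.149, 0.989, -0.012], [-0.071, -0.001, -0.997]]
force: [0.8, 0.6, 1.1]
finger_gap: 23.8
gripper_force: 0.0
```

View pics/fin.png

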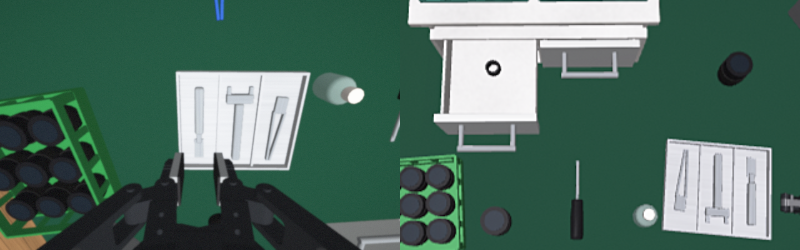

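The final view shows the forceps, spanner and spatula each flat in their own lane at (270,128), (240,110) and (200,122). Drawer B is out, A is shut, and the standing things and the screwdriver haven't moved. I'm handing the job in.

```bash
python3 -c "
from plant import finish_job; print(finish_job())"
```

```text
the job is handed in; nothing more can be done
None
```

The job is handed in at about 25 s of the 72 s: drawer A is shut, drawer B is out about 134 mm, and the forceps, spanner and spatula lie flat in their lanes in order. No verdict was returned; this is from the final camera view.

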